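Index the casting and gauge its coating

TASK

Lift the sprung index plunger, turn the head clockwise (seen from above) to its other station and let the plunger drop fully home, so that the casting's marked pad is out from under the microscope. Then take the coating gauge out of its stand and hold it upright on the pad's engraved circle, pressing lightly so that its sprung tip is pushed in about half way, and finish like that: still gripping the gauge and keeping it pressed, not letting go. Press gently, do not bump the microscope, and leave the other things on the bench where they are.

Things in the scene. Friction and masses are not known exactly. Their poses are not given: they have to be found in the camera images.
- machine: Fixed microscope stand: a round grey base 274 mm across with the indexing head on top, and on one side a white column. Origin: on the bench under the head's axis; z up, its y axis points from the head's axis to the column (the stand's yaw varies by about 0.25 rad from +y). A 14 mm deep steel index sector with two 12 mm wide slots lies round the rim, top at 45 mm.
- axis (a point): Point on the head's vertical turning axis, 45 mm above the bench.
- scope: The microscope: a white column 70 mm square and 330 mm tall, 215 mm from the head's axis, with an arm at 260 to 310 mm height that carries a 48 mm thick lens barrel, 80 mm from the head's axis, hanging down to 190 mm above the bench, over the marked pad at the start. Same origin and axes as the stand. Not to be bumped.
- lens (a point): Centre of the lens barrel's lower end, 190 mm above the bench.
- head (a joint): Angle of the head, an aluminium disc 200 mm across, top at 70 mm; rad, grows clockwise seen from above. Near 0 at the start; the other station is at 2.094 (120 degrees), where the pin drops into the second slot with about 0.02 rad of play; the end stop is at 2.24. Turns easily (about 0.05 Nm) while the plunger is up.
- plunger (a joint): Lift of the index plunger, m: 0 is home (pin 12 mm down in its slot), 0.020 the top stop. The pin clears the slot when lifted more than 12 mm. A spring pushes it down with 4 N (home) to 6 N (top).
- knob (a point): Middle of the plunger's round steel knob (26 mm across, 30 mm tall, axis vertical), 100 mm above the bench when the plunger is home. The knob rides on a lug of the head, 120 mm from the axis, so it moves round with the head; top of the lug at 67 mm, with a collar to 73 mm. The knob spins freely on its pin, so the hand need not turn as it is carried round.
- casting: Grey coated T-shaped casting bolted to the head: hub 64 mm across, top at 92 mm, one long arm ending in the marked pad (30 mm across, top at 95 mm, the highest of the three), two short arms with bolt heads up to 89 mm. Origin and axes: those of the head, on its axis at bench height.
- spot (a point): Centre of the engraved circle (19 mm across) on top of the pad: 80 mm from the axis, 95 mm above the bench. Turns with the head; it sits 120 degrees anticlockwise of the knob, seen from above.
- stand: Fixed grey block 54 mm square and 60 mm tall on an 80 mm square foot plate, with a 22 mm square hole from the top, in which the gauge stands. Origin: centre of its underside.
- gauge: Loose coating gauge, about 0.15 kg, 120 mm long, standing upright in the stand. Origin: end of the unpressed tip; z along its length, up. From 50 to 120 mm along z it is a white plastic body 26 mm square (sides along its x and y axes) whose lower edge rests on the stand, so at the start the origin is 10 mm above the bench; from 16 to 50 mm a steel neck 18 mm across; below it the steel tip, 10 mm across.
- tip (a joint): How far the gauge's sprung tip is pushed in, m: 0 out, 0.012 bottomed. Spring force 1.2 N at 0, growing by 0.3 N per mm to 4.8 N at 0.012.
- tip_end (a point): Centre of the flat end of the sprung tip.
- vblock: Loose steel V-block, 50 x 50 x 42 mm, near the stand; origin at the centre of its underside. Leave it.
- ringgauge: Loose steel ring gauge, 64 mm across, 20 mm tall, lying flat; origin at the centre of its underside. Leave it.
- calliper: Loose calliper lying flat, 200 mm long along its x axis, 12 mm thick; origin in the middle of its bar, underside. Leave it.
- gaugebox: Loose wooden box, 110 x 70 x 35 mm; origin at the centre of its underside. Leave it.
- mug: Loose white mug, 80 mm across, 95 mm tall; origin at the centre of its underside. Leave it.
- taperoll: Loose clear roll, 90 mm across, 25 mm tall, lying flat; origin at the centre of its underside. Leave it.
There are look-alikes about, which are no part of the job. Several things look just like the stand: the one meant starts farthest to the robot's left.

How it is judged:
By the outcome, as a careful person would: the job done as asked, in the order asked, and still so for the second after the job is handed in, while the arm keeps its last pose, push and grip.
It also fails if it takes over 61 s, if anything falls off the work surface, if the arm or the gripper's body presses on something with over 40 N, if the wrist force passes 120 N, or if a joint passes its speed limit or range.

ROBOT

A 6-joint arm with a two-finger parallel gripper is mounted at the origin on the work surface. World frame = base frame: x ahead of the robot, y to its left, z up, the work surface at z = 0. Lengths are in mm, angles in rad, forces in N, time in s.
With the tool pointing down it reaches from about 350 to 975 mm from the base axis. Payload 7.1 kg.
Tool frame: the origin (TCP) lies between the finger pads; the fingertips stand 19 mm ahead of it and the grasp point (between the pads) is the TCP (ctrl.tcp_to_tips is the distance from the TCP to the fingertips, in mm); z points along the fingers, y is the line along which they close (so a half turn about z gives the same grasp; the last joint's range is limited). The gripper opens to 88 mm and grips with 3 to 60 N. Pads are 20 mm wide; open, the fingers measure 115 mm over their backs; the gripper's body (75 mm by 178 mm) begins 61 mm behind the grasp point.
Start: joints at [1.148, 0.423, 1.63, -0, 1.089, -0.019], TCP at [245.54, 574.73, 241.675] pointing down, gripper open.
Joint ranges: [-3, 3], [-0.9, 2.11], [0.09, 2.58], [-1.31, 4.45], [0.11, 2.69], [-2.54, 2.54]. Speed limits (rad/s): [2.39, 2.39, 3.01, 3.14, 3.14, 3.14].

INTERFACE

Orientations are given as a rotation vector (axis times angle).
In Python, from workcell import status, optics, ctrl gives the robot as it stands. The module is installed in compiled form; this text tells all that it offers.
- The arm moves only by the shell command python3 -m inch 'ROWS'. ROWS is JSON, a list that holds one entry, the list of rows, each a list of 7 numbers: the shift along the tool's x, y, z in mm, then the turn, a rotation vector about the tool's x, y, z in rad, then the opening in per cent of the stroke, from 0 (shut) to 100 (fully open). A call has 1 to 20 rows; each row is the pose to reach, as a shift and turn from the pose commanded when the call began, along the tool's axes at that moment; what a row does not reach only later rows make up. A row lasts 1/10 s, in which the tool goes at most 50 mm and 8.59 degrees, less where a joint would pass 70% of its speed; a pose out of reach is approached as far as the arm can. A call with a gripper value outside its range is refused whole. The fingers move at their own pace and stop on an object; the grip force is fixed at half the most. Time passes only in rows, so rows that repeat a pose let the fingers close. It gives the time, the measured TCP pose, the force, the opening and the grip force at its end, in the units of the state.
- status.get_obs(): the state, without advancing time (a new reading comes with each control period).
- optics.get_image(name): name is "side" or "top"; returns a dict with "frame" (420x560x3 uint8, red, green, blue), "fx", "fy", "cx", "cy" (pixels), "rvec" (rotation vector, rad) and "tvec" (3), from world to camera coordinates, as OpenCV has them. Camera axes: x right, y down, z forward; pixel columns grow to the right and rows downward; lengths in mm; the calibration is good to about 2 mm. A picture is of the moment at which its call begins. There is no depth.
- ctrl.close_job(): hands the job in; it is judged then, once.
The state is a dict: "t": time; "qpos": joint angles; "qvel": joint speeds; "joint_torque": joint torques, N m; "ee_pos": TCP position; "orientation": TCP orientation; "ft_force": force on the tool from outside, world axes, zero at the start; "moment": the same for the moment, N m; "width": finger opening in mm; "grasp_force": force on a finger pad.
Only numpy, scipy, OpenCV 4.12 (cv2) and the standard library are available. Lean on these libraries where they do the work, as an engineer would, in place of code of your own. Each camera call takes 0.05 s, during which the arm holds its last target. There are 200 camera calls.

## Working session

There is one attempt and no reset: what is moved stays moved. The work goes in short steps, Python scripts to look and compute and a shell command to move; the robot and the scene stay as the last step left them, time stands still between calls to the robot, and variables do not carry over. Pictures are saved under pics/ and viewed, at most 10 in all, crops included, and the job is handed in when it is done.

```bash
mkdir -p pics; cat > h.py <<'E'
import numpy as np, cv2
from scipy.spatial.transform import Rotation as R
from workcell import status, optics, ctrl
def snap(n,f=None,crop=None,s=1):
    im=optics.get_image(n); a=im['frame'][:,:,::-1].copy()
    np.savez(f'cal_{n}.npz',**{k:np.array(im[k]) for k in('fx','fy','cx','cy','rvec','tvec')})
    cv2.imwrite(f'raw_{n}.png',a)
    if crop: x0,y0,x1,y1=crop; a=a[y0:y1,x0:x1]
    if f: cv2.imwrite(f'pics/{f}.png',cv2.resize(a,None,fx=s,fy=s,interpolation=cv2.INTER_CUBIC))
def cal(n):
    c=np.load(f'cal_{n}.npz'); K=np.array([[c['fx'],0,c['cx']],[0,c['fy'],c['cy']],[0,0,1]],float)
    return K,c['rvec'].astype(float).reshape(3),c['tvec'].astype(float).reshape(3)
def back(n,u,v,z):
    K,r,t=cal(n); M=R.from_rotvec(r).as_matrix(); o=-M.T@t; d=M.T@np.linalg.inv(K)@[u,v,1]
    return o+d*(z-o[2])/d[2]
def proj(n,p):
    K,r,t=cal(n); return cv2.projectPoints(np.array(p,float).reshape(-1,1,3),r,t,K,None)[0].reshape(-1,2)
def tool(dw): # world shift -> tool axes
    return R.from_rotvec(status.get_obs()['orientation']).as_matrix().T@np.array(dw,float)
E
python3 - <<'E'
from h import *
np.set_printoptions(suppress=True,precision=3)
snap('top','top1',s=1.4); snap('side','side1',s=1.4)
for n in('top','side'):
    K,r,t=cal(n); print(n,K[0,0],-R.from_rotvec(r).as_matrix().T@t)
o=status.get_obs(); print(o); print(R.from_rotvec(o['orientation']).as_matrix())
E
```

```text
top 442.5719204008228 [ 334.011 -103.697 1621.233]
side 425.8317645281469 [  150.019 -1036.288   956.158]
{'t': 0.1, 'qpos': array([ 1.148,  0.424,  1.631, -0.   ,  1.089, -0.019]), 'qvel': array([-0.002, -0.002, -0.003, -0.   , -0.001,  0.   ]), 'joint_torque': array([ -0.001, -54.561, -27.432,   0.064,   0.019,  -0.   ]), 'ee_pos': array([245.365, 574.304, 241.001]), 'orientation': array([-0.63 , -3.078,  0.002]), 'ft_force': array([ 0.048, -0.41 ,  0.694]), 'moment': array([-0.028, -0.005, -0.024]), 'grasp_force': 0.0, 'width': 88.02275630404978}
[[-0.92   0.393 -0.001]
 [ 0.393  0.92  -0.001]
 [ 0.    -0.001 -1.   ]]
```

View pics/top1.png

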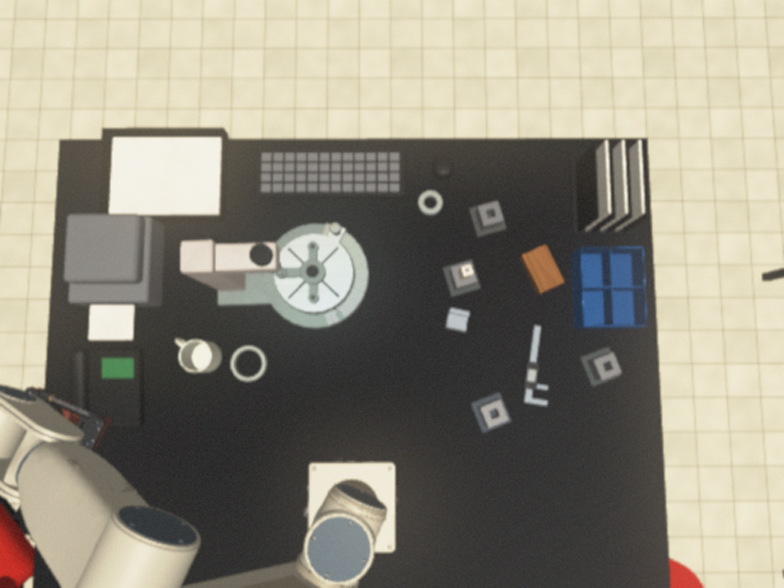

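View pics/side1.png

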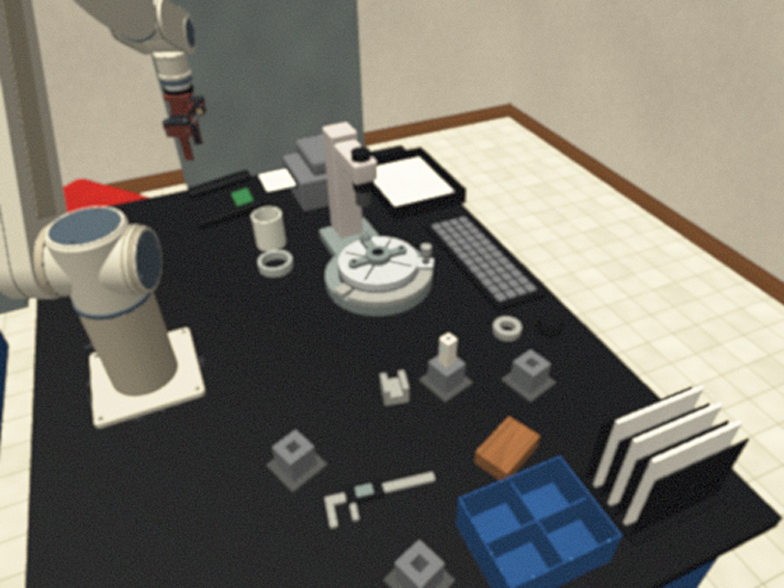

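The top view shows four identical grey stands, with pixels in the 1.4x picture:
- (462,277), with the white gauge standing in it
- (488,217), empty
- (602,366), empty
- (491,413), empty

The one farthest to the robot's left (smallest column) is (462,277), which holds the gauge. The head hub is at (312,271), the knob at (335,229), the column at (197,257) and the lens at (262,255). The side view agrees. A close crop will check this.

```bash
python3 - <<'E'
from h import *
snap('top','top2',(180,145,360,245),4.4); snap('side','side2',(220,80,400,300),2.7)
E
```

```text
(no output)
```

View pics/top2.png

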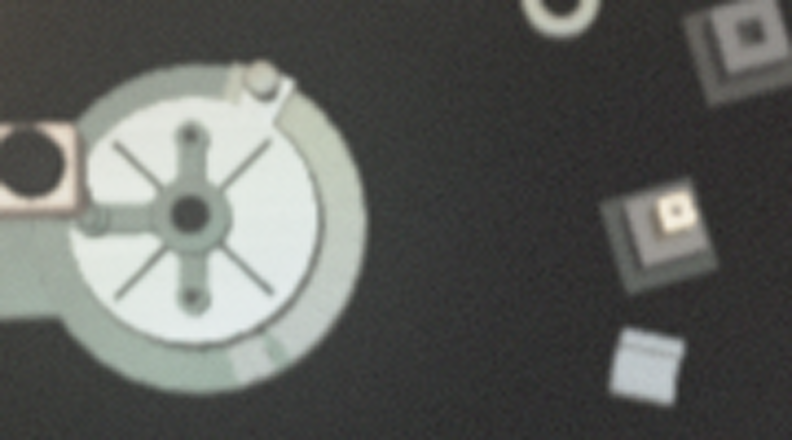

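View pics/side2.png

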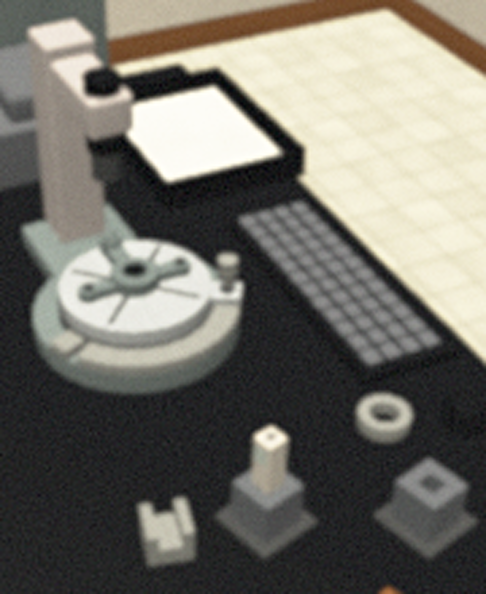

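The crops confirm the choice: the gauge stands in the leftmost stand, with its top at (676,211) in the top crop and (271,437) in the side crop. The knob top is at (263,79) and (228,258), and the hub centre at (189,214) and (135,270). The second slot is near (265,352) in the top crop.

```bash
python3 - <<'E'
from h import *
np.set_printoptions(suppress=True,precision=1)
T=lambda u,v,z: back('top',180+(u+.5)/4.4-.5,145+(v+.5)/4.4-.5,z)
S=lambda u,v,z: back('side',220+(u+.5)/2.7-.5,80+(v+.5)/2.7-.5,z)
ax=[T(189,214,92),T(195,219,70),S(135,270,92)]
kn=[T(263,79,115),S(228,258,115)]
ga=[T(676,211,130),S(271,437,130)]
print('axis',*ax); print('knob',*kn); print('pad',T(95,221,95)); print('gauge',*ga,'stand top',T(666,224,60))
print('slot2',T(265,352,45)); print('lensknob top?',T(30,163,320))
a=np.mean(ax[:2],0)
for p in kn+[T(95,221,95),T(265,352,45)]:
    d=(p-a)[:2]; print(np.hypot(*d),np.degrees(np.arctan2(d[1],d[0])))
# gauge yaw from top face edges
c=[T(*p,60) for p in((626,195),(690,180),(706,250),(642,270))]
for i in range(4):
    d=c[(i+1)%4]-c[i]; print('edge',np.hypot(*d[:2]),np.degrees(np.arctan2(d[1],d[0]))%90)
E
```

```text
axis [588.7  94.8  92. ] [588.3  92.8  70. ] [586.9  95.   92. ]
knob [692.6  34.7 115. ] [692.7  39.4 115. ]
pad [582.8 168.9  95. ]
gauge [ 583.6 -287.7  130. ] [ 582.2 -287.7  130. ] stand top [ 584.6 -288.    60. ]
slot2 [482.8  37.9  45. ]
lensknob top? [586.1 173.4 320. ]
119.69689407929312 -29.601249317664788
117.55177011754229 -27.598748249339696
75.28071401226981 94.3228038349364
119.58065640296859 -152.11264489691055
edge 53.65659926468917 13.151884952413184
edge 58.79386388385679 11.721494940441318
edge 54.56380363125248 17.257627126081346
edge 62.72199623856666 11.109981272695318
```

```bash
python3 -m inch '[[[-226,-289,0,0,0,0.6,100],[-226,-289,0,0,0,0.6,100],[-226,-289,0,0,0,0.6,100],[-226,-289,0,0,0,0.6,100],[-226,-289,0,0,0,0.6,100],[-226,-289,0,0,0,0.6,100],[-226,-289,0,0,0,0.6,100],[-226,-289,0,0,0,0.6,100],[-226,-289,0,0,0,0.6,100],[-391,-523,0,0,0,1.168,100],[-391,-523,0,0,0,1.168,100],[-391,-523,0,0,0,1.168,100],[-391,-523,0,0,0,1.168,100],[-391,-523,0,0,0,1.168,100],[-391,-523,0,0,0,1.168,100],[-391,-523,0,0,0,1.168,100],[-391,-523,0,0,0,1.168,100]]]'
```

```text
t: 1.9
ee_pos: [399.9, -59.6, 241.5]
orientation: [-2.224, -2.218, -0.0]
ft_force: [-0.2, -0.1, -0.0]
width: 87.9
grasp_force: 0.0
```

```bash
python3 -m inch '[[[0,50,0,0,0,0,100],[0,100,0,0,0,0,100],[0,150,0,0,0,0,100],[0,200,0,0,0,0,100],[32,231,20,0,0,0,100],[64,262,40,0,0,0,100],[96,293,60,0,0,0,100],[96,293,80,0,0,0,100],[96,293,90,0,0,0,100],[96,293,90,0,0,0,100]]]'; python3 - <<'E'
from h import *
snap('top'); snap('side')
a=cv2.imread('raw_top.png')[110:260,150:330]; b=cv2.imread('raw_side.png')[60:260,200:360]
b=cv2.resize(b,None,fx=2.6,fy=2.6,interpolation=2);a=cv2.resize(a,None,fx=2,fy=2,interpolation=2)
c=np.zeros((520,780,3),np.uint8);c[:300,:360]=a;c[:520,364:780]=b
cv2.imwrite('pics/k1.png',c)
E
```

```text
t: 2.9
ee_pos: [690.8, 37.8, 149.6]
orientation: [-2.218, -2.221, 0.005]
ft_force: [-0.4, -0.1, -0.2]
width: 87.5
grasp_force: 0.0
```

View pics/k1.png

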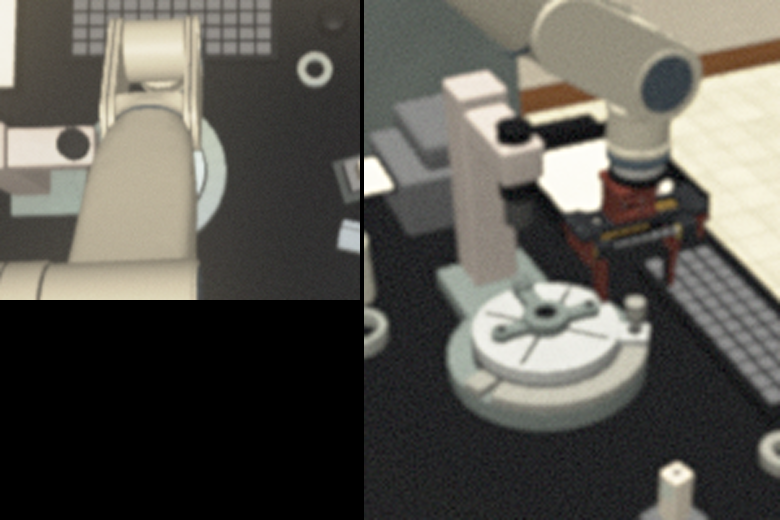

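The hand is centred over the knob in the side part: fingertips at (602,295) and (670,280), knob at (635,302). It is clear of the scope, so I descend and close.

```bash
python3 -m inch '[[[0,2,15,0,0,0,100],[0,2,30,0,0,0,100],[0,2,40,0,0,0,100],[0,2,47,0,0,0,100],[0,2,47,0,0,0,60],[0,2,47,0,0,0,40],[0,2,47,0,0,0,20],[0,2,47,0,0,0,0],[0,2,47,0,0,0,0],[0,2,47,0,0,0,0],[0,2,47,0,0,0,0],[0,2,47,0,0,0,0]]]'
```

```text
t: 4.2
ee_pos: [694.7, 35.9, 104.7]
orientation: [2.222, 2.22, 0.0]
ft_force: [-0.9, -0.1, 0.4]
width: 27.4
grasp_force: 0.9
```

```bash
python3 -m inch '[[[0,0,0,0,0,0,0],[0,0,0,0,0,0,0],[0,0,0,0,0,0,0],[0,0,0,0,0,0,0]]]';python3 -m inch '[[[0,0,-4,0,0,0,0],[0,0,-8,0,0,0,0],[0,0,-12,0,0,0,0],[0,0,-15,0,0,0,0],[0,0,-17,0,0,0,0],[0,0,-17,0,0,0,0],[0,0,-17,0,0,0,0]]]'
```

```text
t: 4.6
ee_pos: [694.4, 36.0, 104.7]
orientation: [-2.222, -2.22, 0.001]
ft_force: [-3.6, 1.6, 3.9]
width: 25.5
grasp_force: 30.0
t: 5.3
ee_pos: [694.3, 35.9, 121.4]
orientation: [-2.222, -2.22, 0.001]
ft_force: [-3.1, 0.6, -5.9]
width: 25.8
grasp_force: 30.0
```

```bash
python3 - <<'E'
from h import *
k=np.array([694.3,36.0]); a=np.array([588.6,94.0]); d=k-a; th=np.arctan2(d[1],d[0]); print(np.hypot(*d),np.degrees(th)); 
a=k-120*d/np.hypot(*d)
P=[a+120*np.array([np.cos(th-np.radians(g)),np.sin(th-np.radians(g))])-k for g in range(0,121,6)]
print([[round(p[1],1),round(p[0],1)] for p in P])
E
```

```text
120.56736706090909 -28.75458060523708
[[np.float64(-0.0), np.float64(0.0)], [np.float64(-10.7), np.float64(-6.6)], [np.float64(-20.6), np.float64(-14.3)], [np.float64(-29.7), np.float64(-23.0)], [np.float64(-37.8), np.float64(-32.6)], [np.float64(-44.9), np.float64(-43.0)], [np.float64(-50.8), np.float64(-54.0)], [np.float64(-55.6), np.float64(-65.6)], [np.float64(-59.1), np.float64(-77.7)], [np.float64(-61.3), np.float64(-90.1)], [np.float64(-62.2), np.float64(-102.6)], [np.float64(-61.9), np.float64(-115.1)], [np.float64(-60.2), np.float64(-127.6)], [np.float64(-57.2), np.float64(-139.8)], [np.float64(-52.9), np.float64(-151.6)], [np.float64(-47.5), np.float64(-162.9)], [np.float64(-40.9), np.float64(-173.6)], [np.float64(-33.2), np.float64(-183.5)], [np.float64(-24.5), np.float64(-192.6)], [np.float64(-14.9), np.float64(-200.7)], [np.float64(-4.5), np.float64(-207.8)]]
```

Half the arc first, checking forces.

```bash
python3 -m inch '[[[-5.4,-3.2,0,0,0,0,0],[-10.7,-6.6,0,0,0,0,0],[-15.8,-10.3,0,0,0,0,0],[-20.6,-14.3,0,0,0,0,0],[-25.3,-18.5,0,0,0,0,0],[-29.7,-23,0,0,0,0,0],[-33.9,-27.6,0,0,0,0,0],[-37.8,-32.6,0,0,0,0,0],[-44.9,-43,0,0,0,0,0],[-50.8,-54,0,0,0,0,0],[-55.6,-65.6,0,0,0,0,0],[-59.1,-77.7,0,0,0,0,0],[-61.3,-90.1,0,0,0,0,0],[-62.2,-102.6,0,0,0,0,0],[-62.2,-102.6,0,0,0,0,0],[-62.2,-102.6,0,0,0,0,0],[-62.2,-102.6,0,0,0,0,0]]]'
```

```text
t: 7.0
ee_pos: [592.6, -26.5, 121.9]
orientation: [2.222, 2.22, 0.0]
ft_force: [-0.3, -0.4, -6.1]
width: 25.6
grasp_force: 30.0
```

```bash
python3 -m inch '[[[0.3,-12.5,0,0,0,0,0],[2,-25,0,0,0,0,0],[5,-37.2,0,0,0,0,0],[9.3,-49,0,0,0,0,0],[14.7,-60.3,0,0,0,0,0],[21.3,-71,0,0,0,0,0],[29,-80.9,0,0,0,0,0],[37.7,-90,0,0,0,0,0],[42.4,-94.1,0,0,0,0,0],[47.3,-98.1,0,0,0,0,0],[52.4,-101.8,0,0,0,0,0],[57.7,-105.2,0,0,0,0,0],[57.7,-105.2,0,0,0,0,0],[57.7,-105.2,0,0,0,0,0],[57.7,-105.2,0,0,0,0,0]]]'; python3 - <<'E'
from h import *
snap('top'); snap('side','s3',(220,100,340,250),4)
E
```

```text
t: 8.5
ee_pos: [486.0, 31.7, 121.4]
orientation: [-2.221, -2.22, 0.002]
ft_force: [-5.0, -3.0, -7.3]
width: 25.5
grasp_force: 30.0
```

View pics/s3.png

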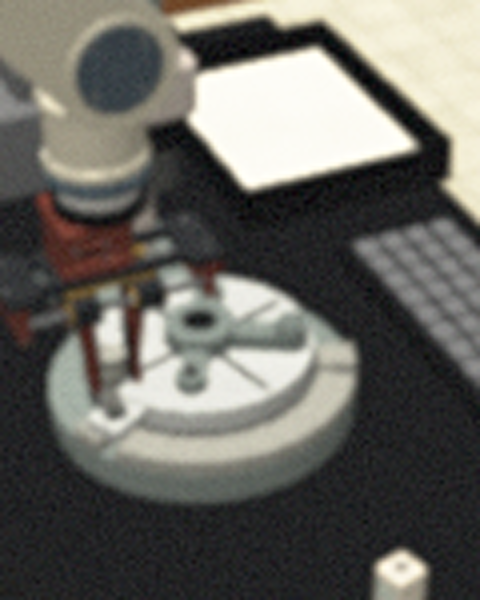

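The picture shows the knob held near (110,350), lug arm at (120,405) next to the second slot; the pad arm now points right (290,325), clear of the scope. Lowering gently.

```bash
python3 -m inch '[[[0,0,2,0,0,0,0],[0,0,4,0,0,0,0],[0,0,6,0,0,0,0],[0,0,6,0,0,0,0],[0,0,6,0,0,0,0]]]'; python3 -m inch '[[[0,0,1,0,0,0,0],[0,0,2,0,0,0,0],[0,0,3,0,0,0,0],[0,0,3,0,0,0,0],[0,0,3,0,0,0,0]]]'
```

```text
t: 9.1
ee_pos: [486.1, 31.6, 115.3]
orientation: [-2.221, -2.219, 0.002]
ft_force: [-5.4, -2.3, -6.5]
width: 25.3
grasp_force: 30.0
t: 9.6
ee_pos: [486.2, 31.6, 112.4]
orientation: [-2.222, -2.219, 0.002]
ft_force: [-5.6, -2.4, -4.9]
width: 25.5
grasp_force: 30.0
```

```bash
python3 -m inch '[[[0,0,2,0,0,0,0],[0,0,4,0,0,0,0],[0,0,6,0,0,0,0],[0,0,7.5,0,0,0,0],[0,0,7.5,0,0,0,0],[0,0,7.5,0,0,0,0]]]'
```

```text
t: 10.2
ee_pos: [486.2, 31.6, 105.0]
orientation: [-2.221, -2.219, 0.002]
ft_force: [-5.1, -2.9, -5.3]
width: 25.8
grasp_force: 30.0
```

```bash
python3 -m inch '[[[0,0,0,0,0,0,40],[0,0,0,0,0,0,60],[0,0,0,0,0,0,100],[0,0,0,0,0,0,100],[0,0,0,0,0,0,100],[0,0,-30,0,0,0,100],[0,0,-70,0,0,0,100],[0,0,-110,0,0,0,100],[0,0,-110,0,0,0,100]]]'; python3 - <<'E'
from h import *
snap('side'); np.set_printoptions(precision=1,suppress=True)
c=np.array([589,94.]); 
print(proj('side',[[486,31.6,115],[486,31.6,117],[486,31.6,85],[486,31.6,127]]))
a=cv2.imread('raw_side.png')[165:225,225:315]; cv2.imwrite('pics/s4.png',cv2.resize(a,None,fx=8,fy=8,interpolation=2))
E
```

```text
t: 11.1
ee_pos: [490.1, 31.8, 220.1]
orientation: [2.218, 2.216, 0.011]
ft_force: [0.7, -0.2, 0.2]
width: 87.7
grasp_force: 0.0
[[248.4 191.7]
 [248.3 191.2]
 [249.  198.9]
 [248.2 188.8]]
```

View pics/s4.png

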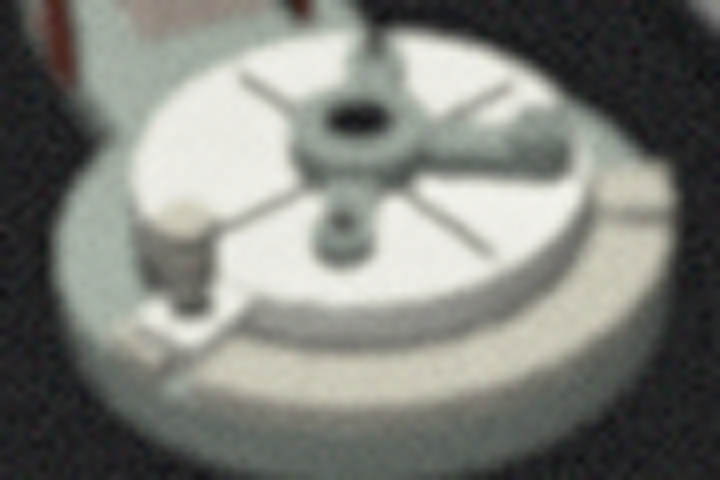

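Knob top is at (184,218) in the crop, i.e. raw (248,192), matching the projection for "home" (248.4,191.7). The pad is at (545,122), raw (292.6,179.7), away from the scope. Now to the gauge.

```bash
python3 -m inch '[[[-40,12,0,0,0,-0.05,100],[-80,24,0,0,0,-0.1,100],[-120,36,0,0,0,-0.15,100],[-160,48,0,0,0,-0.2,100],[-200,60,0,0,0,-0.22,100],[-240,72,0,0,0,-0.22,100],[-280,84,0,0,0,-0.22,100],[-319,97,0,0,0,-0.22,100],[-319,97,30,0,0,-0.22,100],[-319,97,50,0,0,-0.22,100],[-319,97,50,0,0,-0.22,100],[-319,97,50,0,0,-0.22,100]]]'; python3 - <<'E'
from h import *
print('spot',back('side',292.6,179.7,95)); snap('side','s5',(270,170,350,300),4.6)
E
```

```text
t: 12.35
ee_pos: [582.9, -287.1, 163.9]
orientation: [-1.964, -2.449, 0.001]
ft_force: [1.4, 0.9, -0.2]
width: 88.1
grasp_force: 0.0
spot [657.53177827  57.5526801   95.        ]
```

View pics/s5.png

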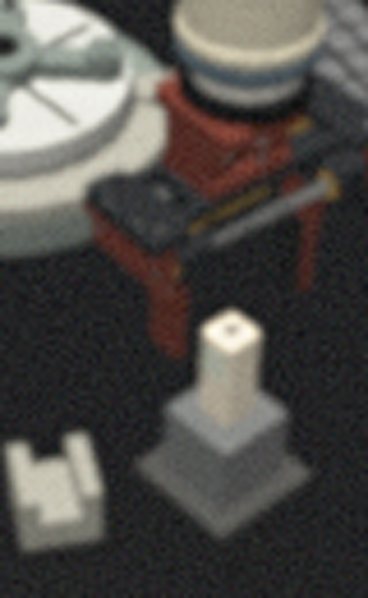

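The fingers, tips at (170,350) and (308,285), straddle the gauge top (231,330). Descend to TCP z of about 103 and grip.

```bash
python3 -m inch '[[[0,0,20,0,0,0,100],[0,0,40,0,0,0,100],[0,0,55,0,0,0,100],[0,0,61,0,0,0,100],[0,0,61,0,0,0,60],[0,0,61,0,0,0,40],[0,0,61,0,0,0,20],[0,0,61,0,0,0,0],[0,0,61,0,0,0,0],[0,0,61,0,0,0,0],[0,0,61,0,0,0,0],[0,0,61,0,0,0,0],[0,0,61,0,0,0,0],[0,0,61,0,0,0,0],[0,0,61,0,0,0,0],[0,0,61,0,0,0,0]]]'
```

```text
t: 14.0
ee_pos: [583.7, -287.6, 104.2]
orientation: [1.965, 2.451, 0.0]
ft_force: [-0.6, 0.2, 0.7]
width: 26.3
grasp_force: 29.5
```

```bash
python3 -m inch '[[[0,0,-5,0,0,0,0],[0,0,-15,0,0,0,0],[0,0,-35,0,0,0,0],[0,0,-60,0,0,0,0],[0,0,-90,0,0,0,0],[0,0,-115,0,0,0,0],[0,0,-130,0,0,0,0],[0,0,-130,0,0,0,0],[0,0,-130,0,0,0,0]]]'; python3 - <<'E'
from h import *
snap('side','s6',(280,150,350,270),5); o=status.get_obs(); np.set_printoptions(precision=1,suppress=True); e=o['ee_pos']; print(e,o['ft_force'])
g=proj('side',[e-[0,0,94.2],e-[0,0,44.2]]); print((g-[280,150]+.5)*5-.5)
print('toolshift',tool([658.6-e[0],56-e[1],0]))
E
```

```text
t: 14.9
ee_pos: [583.2, -287.3, 233.7]
orientation: [-1.965, -2.45, 0.0]
ft_force: [-1.1, 0.4, -1.6]
width: 26.2
grasp_force: 29.5
[ 582.8 -287.1  232.9] [ 0.6  0.5 -2.1]
[[203.5 447.4]
 [207.5 380.1]]
toolshift [318.5 148.5   0.2]
```

View pics/s6.png

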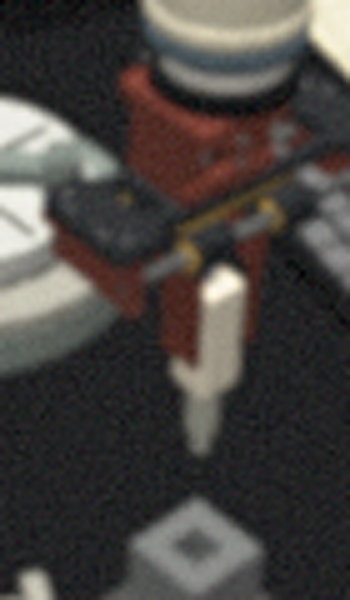

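Gauge is held upright, with its tip at (202,452) against a predicted (203.5,447). I'll save a top view of the unobstructed pad, move to hover above it, and view both in one composite.

```bash
python3 -c "
from h import *
snap('top'); cv2.imwrite('top_pad.png',cv2.imread('raw_top.png'))"
python3 -m inch '[[[40,18,0,0,0,0,0],[80,37,0,0,0,0,0],[120,56,0,0,0,0,0],[160,74,0,0,0,0,0],[200,93,0,0,0,0,0],[240,112,0,0,0,0,0],[280,130,0,0,0,0,0],[305,142,0,0,0,0,0],[318.5,148.5,0,0,0,0,0],[318.5,148.5,20,0,0,0,0],[318.5,148.5,32,0,0,0,0],[318.5,148.5,32,0,0,0,0],[318.5,148.5,32,0,0,0,0],[318.5,148.5,32,0,0,0,0]]]'; python3 - <<'E'
from h import *
snap('side'); o=status.get_obs(); np.set_printoptions(precision=1,suppress=True); e=o['ee_pos']; print(e,o['ft_force'])
a=cv2.imread('top_pad.png')[155:235,190:265]; b=cv2.imread('raw_side.png')[140:215,265:325]
c=np.zeros((600,800,3),np.uint8); A=cv2.resize(a,None,fx=5,fy=5,interpolation=2); B=cv2.resize(b,None,fx=6.5,fy=6.5,interpolation=2)
c[:A.shape[0],:A.shape[1]]=A; c[:B.shape[0],400:400+B.shape[1]]=B; cv2.imwrite('pics/f1.png',c)
print('tip pred',(proj('side',[e-[0,0,94.2]])-[265,140]+.5)*6.5-.5+[400,0], 'pad pred',(proj('side',[[659,55.3,95]])-[265,140]+.5)*6.5-.5+[400,0])
for p in([659,55.3,95],[588.9,93.8,92],[486,31.6,115]): print('top pred',(proj('top',[p])-[190,155]+.5)*5-.5)
E
```

```text
t: 16.4
ee_pos: [659.7, 54.9, 202.8]
orientation: [1.966, 2.449, 0.001]
ft_force: [1.2, -0.6, -1.5]
width: 25.9
grasp_force: 29.5
[659.8  55.  203. ] [ 0.2 -0.4 -1.1]
tip pred [[588.1 241.1]] pad pred [[586.4 262.4]]
top pred [[221.8  93.4]]
top pred [[166.3 193. ]]
top pred [[251.3 335.8]]
```

View pics/f1.png

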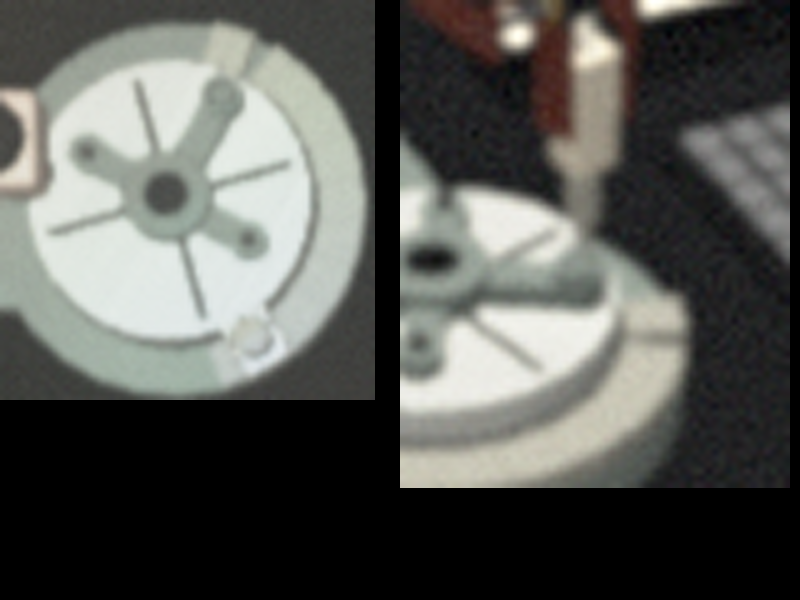

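Left (top view): pad (223,95), hub (165,193) and knob (251,335) agree with the predictions to about 1 mm. Right (side view): the tip end at (582,240) hovers over the pad, whose right edge is near (603,268). I'll check numerically.

```bash
python3 - <<'E'
from h import *
np.set_printoptions(precision=1,suppress=True,linewidth=200)
t=np.linspace(0,2*np.pi,73); 
def circ(c,r,z): return np.c_[c[0]+r*np.cos(t),c[1]+r*np.sin(t),np.full(73,z)]
for n,f in(('side','raw_side.png'),('top','top_pad.png')):
    im=cv2.imread(f).astype(float); g=im.mean(2); g=cv2.GaussianBlur(g,(0,0),.6)
    for nm,c,r,z in(('pad',(659,55.3),15,95),('disc',(588.9,93.8),100,70),('base',(588.9,93.8),137,45)):
        q=proj(n,circ(c,r,z)); print(n,nm,'box',q.min(0),q.max(0))
    if n=='side':
        for v in(180,182,184): print(v,'cols286..302',g[v,286:303])
        for u in(288,292): print('col',u,'rows172..190',g[172:191,u])
        print('tip row175 cols 286-300',g[174,286:301])
        e=status.get_obs()['ee_pos']; print('neck box',proj(n,circ(e[:2],9,e[2]-60)).min(0),proj(n,circ(e[:2],9,e[2]-60)).max(0)); v=int(proj(n,[e-[0,0,60]])[0,1]); print(v,g[v,284:302])
    else:
        print('row174 cols 226..244',g[174,226:245]); print('col234 rows164..185',g[164:186,234])
        print('row 205 disc right 240..265',g[194,244:262]); print('disc left 190..200',g[194,190:204])
E
```

```text
side pad box [288.9 177.4] [297.6 182.5]
side disc box [242.1 168.8] [299.  202.6]
side base box [232.2 168.8] [309.4 215.4]
180 cols286..302 [194.7 192.4 180.8 163.8 148.9 144.7 143.6 140.7 138.5 143.2 150.6 153.8 146.8 131.3 108.3  80.8  56.8]
182 cols286..302 [157.7 151.7 140.6 130.  125.2 125.9 123.  119.8 119.9 127.7 147.3 168.5 173.9 164.  152.9 139.1 115.9]
184 cols286..302 [124.7 122.1 116.2 107.5 102.6 102.8 102.   98.8  96.8 108.7 144.7 179.8 186.2 172.5 163.5 160.9 157.8]
col 288 rows172..190 [145.  194.9 210.7 199.8 195.8 211.9 219.4 207.8 180.8 157.5 140.6 129.6 116.2 104.7 118.  164.5 211.7 232.5 237.4]
col 292 rows172..190 [118.9 127.1 138.8 149.7 156.7 156.4 150.1 144.6 143.6 136.9 123.  108.7 102.   98.8 106.3 145.9 198.2 230.3 236.5]
tip row175 cols 286-300 [228.7 220.  210.7 202.3 193.1 170.2 138.8 114.5  93.   68.2  45.9  34.6  33.7  35.9  34.9]
neck box [290.9 166.9] [296.2 169.9]
168 [ 36.   32.7  30.5  28.1  36.9  56.4  87.9 113.2 123.7 120.  109.7  86.1  56.9  38.4  35.3  31.9  30.6  34.9]
top pad box [229.7 169.1] [238.2 177.5]
top disc box [195.4 166.6] [251.9 222.3]
top base box [186.5 158.1] [262.6 233.3]
row174 cols 226..244 [226.3 227.6 225.8 212.9 179.1 151.2 143.2 147.9 148.9 145.3 141.1 148.9 170.8 210.7 224.8 223.2 213.3 195.7 185.7]
col234 rows164..185 [190.3 190.2 188.4 185.5 183.1 179.4 164.2 148.9 146.9 149.7 148.9 144.5 143.6 142.2 145.  147.5 152.3 158.9 172.5 191.8 211.7 224. ]
row 205 disc right 240..265 [228.4 227.9 227.2 227.6 229.7 230.4 227.5 209.5 165.4 157.7 181.8 193.6 196.  196.1 195.  195.9 195.3 189.5]
disc left 190..200 [142.1 139.9 135.7 133.2 133.2 140.4 157.5 173.7 190.4 209.1 222.4 227.2 227.7 228.1]
```

```bash
python3 -m inch '[[[0,-1.9,0,0,0,0,0],[0,-1.9,4,0,0,0,0],[0,-1.9,8,0,0,0,0],[0,-1.9,11,0,0,0,0],[0,-1.9,11,0,0,0,0],[0,-1.9,11,0,0,0,0]]]'; for i in 1 2 3; do sleep 0; done; python3 -m inch '[[[0,0,1,0,0,0,0],[0,0,2,0,0,0,0],[0,0,2,0,0,0,0],[0,0,2,0,0,0,0]]]'; python3 -m inch '[[[0,0,1,0,0,0,0],[0,0,2,0,0,0,0],[0,0,2,0,0,0,0],[0,0,2,0,0,0,0]]]'; python3 -m inch '[[[0,0,1,0,0,0,0],[0,0,2,0,0,0,0],[0,0,2,0,0,0,0],[0,0,2,0,0,0,0]]]'
```

```text
t: 17.05
ee_pos: [657.4, 55.3, 191.0]
orientation: [-1.965, -2.451, 0.0]
ft_force: [0.2, -0.2, -1.1]
width: 26.2
grasp_force: 29.5
t: 17.45
ee_pos: [657.5, 55.2, 189.2]
orientation: [1.965, 2.451, 0.0]
ft_force: [-0.6, 0.1, -0.9]
width: 26.2
grasp_force: 29.5
t: 17.85
ee_pos: [657.5, 55.2, 187.3]
orientation: [1.965, 2.451, 0.0]
ft_force: [-0.3, -0.8, 0.5]
width: 26.1
grasp_force: 29.5
t: 18.25
ee_pos: [657.6, 55.2, 185.2]
orientation: [1.965, 2.451, 0.0]
ft_force: [-0.9, -0.4, 0.6]
width: 26.2
grasp_force: 29.5
```

```bash
python3 -m inch '[[[0,0,1,0,0,0,0],[0,0,2,0,0,0,0],[0,0,2.3,0,0,0,0],[0,0,2.3,0,0,0,0],[0,0,2.3,0,0,0,0]]]'; python3 - <<'E'
from h import *
F=[];Z=[]
for i in range(12):
    optics.get_image('side'); o=status.get_obs(); F.append(o['ft_force']);Z.append(o['ee_pos'])
print(np.mean(F,0),np.std(F,0),np.mean(Z,0))
E
```

```text
t: 18.75
ee_pos: [657.5, 55.2, 182.9]
orientation: [1.965, 2.451, 0.0]
ft_force: [-0.7, -0.0, 1.7]
width: 26.0
grasp_force: 29.5
[-0.12469833  0.43947498  1.43284742] [0.48543815 0.55232228 0.53212993] [657.52690799  55.22107861 182.92381806]
```

Contact height matches the pad top. The mean force gives 5.5 mm of tip travel and the geometry gives 6.3 mm, so the tip is about half way in.

```bash
python3 -c "
from workcell import ctrl; print(ctrl.close_job())"
```

```text
the job is handed in; nothing more can be done
None
```

The job is handed in: the head is at its other station with the plunger home, and the gauge is gripped upright on the pad with its tip pressed in about 6 mm, placed to within about 2 mm of the engraved circle's centre by measurement.

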